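# Put the locomotive away under its snap-fit storage cover

### The arm

A 6-joint arm with a two-finger parallel gripper is mounted at the origin on a cart in front of the work surface, level with it; the furniture and walls round the work are solid. World frame = base frame: x ahead of the robot, y to its left, z up, the work surface at z = 0. Lengths are in m, angles in degrees, forces in N, time in s.
With the tool pointing down it reaches from about 0.3 to 0.75 m from the base axis. Payload 8.5 kg.
Tool frame: the origin (TCP) lies between the finger pads, 19 mm behind the fingertips; this is the grasp point; z points along the fingers, y is the line along which they close (so a half turn about z gives the same grasp; the last joint's range is limited). The gripper opens to 85 mm and grips with 20 to 120 N. Pads are 22 mm wide; open, the fingers measure 114 mm over their backs; the gripper's body (76 mm by 85 mm) begins 54 mm behind the grasp point. The pads swing forward as they close: fully open they stand 13 mm farther back than shut.
Start: joints at [-12.336, 21.807, 74.336, -0, 83.858, -12.336], TCP at [0.55, 0, 0.25] pointing down, gripper open.
Joint ranges: [-178.18, 178.18], [-50.72, 133.34], [12.68, 142.11], [-81.47, 261.47], [9.98, 163.14], [-165.26, 165.26]. Speed limits (degrees/s): [136.94, 136.94, 180, 180, 180, 180].

### API

Orientations are given as a 3x3 rotation matrix whose columns are the frame's x, y, z axes.
In Python, from rig import env, viewer, recognise, pinpoint gives the robot as it stands.
- The arm moves only by the tool move_arm, never from a script. Its argument "plan" is text: rows parted by semicolons, each of 7 numbers parted by spaces: the shift along the tool's x, y, z in m, then the turn, a rotation vector about the tool's x, y, z in rad, then the finger opening in m, from 0 to 0.0854. A call has 1 to 12 rows; each row shifts and turns the commanded pose from where the row before left it, along the tool's axes as they then stand; what a row does not reach is not made up. A row lasts 1/8 s, in which the tool goes at most 62.5 mm and 10.7 degrees, less where a joint would pass 70% of its speed; a pose out of reach is approached as far as the arm can. A call is refused whole if a number of a shift passes 0.0625 or a number of a turn 0.188, either way. A call with a gripper value outside its range is refused whole. The fingers move at their own pace and stop on an object; "grip_force" is the grip in N (left out, the last holds). Time passes only in rows, so rows that do not move let the fingers close. It gives the time, the measured TCP pose, the force, the opening and the grip force at its end, in the units of the state.
- env.observe(): the state, without advancing time (a new reading comes with each control period).
- viewer.get_image(name): name is "scene" or "side" or "wrist"; returns (picture, depth): 420x560x3 uint8, red, green, blue; 420x560 float32, m along the optical axis (not along the pixel's ray), 0 where there is no reading.
- viewer.calibration(name): a dict with "fx", "fy", "cx", "cy" (pixels), "R" (3x3) and "t" (3): a world point X has camera coordinates R X + t. Camera axes: x right, y down, z forward; pixel columns grow to the right and rows downward; lengths in m; the calibration is good to about 2 mm. A picture is of the moment at which its call begins: read the wrist's pose just before it. calibration takes no time and is no camera call; for the wrist camera it gives the pose at the moment of the call.
- env.close_job(): hands the job in; it is judged then, once.
Trained networks look in the newest picture that a camera, given by its name, has taken for a name from the list of things; names that differ only in an ending like _2 or _b are one class to them, and where a whole thing is asked for, a point or a joint stands for the part that bears it (a point fixed in the world has none). Each returns a list of dicts, best first, with "conf" (0 to 1); they miss things now and then, are a little off and sometimes report something else, mostly with a low value. They report only what shows in the picture. A call takes as long as a camera call. They do not tell look-alikes from the thing itself.
- recognise(camera, name): "extent" ([centre column, centre row, width, height] in pixels, round what is visible of it).
- pinpoint(camera, name): "pixel" ([column, row] in pixels: a listed point, or the origin of a listed thing).
The state is a dict: "time_s": time; "q": joint angles; "qvel": joint speeds; "joint_efforts": joint torques, N m; "position": TCP position; "tool_rot": TCP orientation; "ft_force": force on the tool from outside, world axes, zero at the start; "wrist_torque": the same for the moment, N m; "grip_width": finger opening in m; "gripper_force": force on a finger pad.
Only numpy, scipy, OpenCV 4.12 (cv2) and the standard library are available. Lean on these libraries where they do the work, as an engineer would, in place of code of your own. Each camera call takes 0.05 s, during which the arm holds its last target. There are 200 camera calls.

### The job

Put the locomotive that stands on the short test track away in its storage base. Squeeze the two side tabs of the base's cover together and lift the cover off, stand it upright on the thin dark mat and let go of it; then lay the locomotive upright in the foam cradle of the base, and put the cover back over it so that it sits fully down and both tabs have sprung out and caught. Do not tip the locomotive over, and leave the other things on the table where they are.

Things in the scene. Friction and masses are not known exactly. Their poses are not given: they have to be found in the camera images.
- store_base: black storage base screwed to the table: plinth 84 (x) x 200 (y) x 12 (z) mm; origin under its centre, y = long axis, z up. Guides 16 mm high near corners and ends, tops sloping outward, lead the cover in with 2 mm play. The closed cover rests on the plinth top: its origin at x = y = 0, z = 12 mm here, long axis along y (either way round)
- catch_a (a point): middle of the top of the catch block at the middle of the base's +x long side, 26.5 mm above the table. A like one is on the -x side. Each is 36 mm long (y), |x| 27 to 36 mm, 14.5 mm high above the plinth top, with a lip whose underside is 10.5 mm above the plinth top; the hook of a cover tab springs out under it
- cradle (a point): centre of the cradle's foam bed, 18 mm above the table: the locomotive's origin belongs here, its length along the base's y, either way round. Foam sides are 26 mm apart in x (4 mm to spare each side), end stops 132 mm apart in y (7 mm to spare each end); both rise 8 mm above the bed. With the cover off nothing on the base stands higher than 30 mm above the table
- hood: the cover: grey open-bottomed hood 48 (x) x 160 (y) x 55 (z) mm, about 0.16 kg; origin at the centre of its underside, y = long axis, z up. Closed on the base at the start. A sprung press tab sits at the middle of each long side. Held with both tabs squeezed it lifts straight off and goes straight down; let go when fully down, its hooks catch; pushing its roof down with about 25 N snaps it in too
- tab_a_pad (a point): middle of the outer face of the press pad on the cover's +x side, 32 mm above the cover's underside. Pad 30 mm long (y), 18 to 46 mm above the underside. 64 mm across both pads, 52 mm fully squeezed. Squeezed along x from above they are the cover's handle; with the TCP 40 mm above the underside the fingertips clear the catch blocks
- tab_b_pad (a point): the same on the cover's -x side
- tab_a (a joint): inward travel of the +x tab, m: 0 = sprung out (caught), 0.006 = fully in; free beyond about 0.005. Spring: 1.4 N to start, 4 N fully in; a grip of about 20 N holds both tabs in and carries the cover. The cover cannot be pulled off while either tab is out
- tab_b (a joint): inward travel of the -x tab, the same as tab_a
- loco: grey model locomotive, 20 (x) x 117 (y) x 32 (z) mm, 0.095 kg; origin at the centre of its underside, y = long axis, z up. Its body sides, 18 mm across, from 5 to 27 mm above the origin, are gripped from above; TCP 33 mm above the origin (tips 14 mm) suits both track and cradle. It stands on the test track, its origin 7 mm above the table; no other vehicle stands there
- test_track: short straight test track, fixed, 34 (x) x 190 (y) x 7 (z) mm, two steel rails on cork; origin at the centre of its underside, y along the rails
- mat: thin dark rubber mat, fixed to the table, 80 (x) x 174 (y) x 2 (z) mm, origin at the centre of its underside; the cover is parked here, long axis along y. Room for an open gripper is left round it. Between track and mat (left) and base (right) stand a controller and a lever box up to 75 mm high: carry things over with 100 mm or more beneath them
- hut: bystander: small signal hut 41 x 46 x 30 mm, at the front left; origin under its centre
- coach: bystander: dark coach 19 x 131 x 29 mm at the front left of the table, not on the track; origin under its centre
- rubber_block: bystander: track rubber 27 x 62 x 19 mm at the far left; origin under its centre
- jar: bystander: paint jar 30 mm across, 34 mm high, at the right; origin under its centre
There are look-alikes about, which are no part of the job. There is more than one size of the hood; the one meant has the size given above.

How it is judged:
By the outcome, as a careful person would: the job done as asked, in the order asked, and still so for the second after the job is handed in, with the robot touching nothing.
It also fails if it takes over 72 s, if anything falls off the work surface, if the arm or the gripper's body presses on something with over 40 N, if the wrist force passes 120 N, or if a joint passes its speed limit or range.

## Working session

There is one attempt and no reset: what is moved stays moved. The work goes in short steps, Python scripts to look and compute and a tool call to move; the robot and the scene stay as the last step left them, time stands still between calls to the robot, and variables do not carry over. Pictures are saved under pics/ and viewed, at most 10 in all, crops included, and the job is handed in when it is done.

Besides the shell and the picture viewer there is one more tool, called by a JSON object that holds its "method" and its "body", one argument or row to a line. move_arm: Moves the arm, as the interface text tells. Its arguments: {"type":"object","properties":{"plan":{"type":"string"},"grip_force":{"type":"number"}},"required":["plan"]}

```bash
ls; mkdir -p pics
cat > h.py <<'E'
import numpy as np, cv2
from rig import env, viewer, recognise, pinpoint
def snap(cam, fn=None):
    im,d=viewer.get_image(cam); c=viewer.calibration(cam)
    if fn: cv2.imwrite('pics/'+fn, im[:,:,::-1])
    return im,d,c
def cloud(d,c):
    v,u=np.mgrid[:d.shape[0],:d.shape[1]]
    P=np.stack([(u-c['cx'])/c['fx']*d,(v-c['cy'])/c['fy']*d,d],-1)
    W=(P-np.array(c['t']))@np.array(c['R'])
    W[d<=0]=np.nan
    return W
def ray(px,c,z):
    R=np.array(c['R']);t=np.array(c['t'])
    o=-R.T@t; r=R.T@np.array([(px[0]-c['cx'])/c['fx'],(px[1]-c['cy'])/c['fy'],1.])
    return o+r*(z-o[2])/r[2]
E
python3 - <<'E'
from h import *
for cam in ['scene','side']:
    im,d,c=snap(cam,cam+'0.png')
    np.savez(cam+'0.npz',im=im,d=d,**{k:np.array(v) for k,v in c.items()})
    print(cam,'cam pos',np.round(-np.array(c['R']).T@np.array(c['t']),3))
    W=cloud(d,c)
    for n,z in [('store_base',0),('hood',.012),('loco',.007),('test_track',0),('mat',0),('coach',0),('tab_a_pad',.044),('tab_b_pad',.044),('catch_a',.0265)]:
        for r in pinpoint(cam,n)[:3]:
            print(n,np.round(r['pixel']),round(r['conf'],2),np.round(ray(r['pixel'],c,z),3))
E
```

```text
pics
scene cam pos [-0.096  0.764  1.255]
store_base [349. 183.] 0.73 [ 0.399 -0.292  0.   ]
hood [381. 148.] 0.89 [ 0.387 -0.477  0.012]
hood [349. 182.] 0.86 [ 0.397 -0.285  0.012]
loco [174. 259.] 0.53 [0.651 0.237 0.007]
test_track [176. 258.] 0.76 [0.651 0.23  0.   ]
mat [227. 288.] 0.57 [0.474 0.224 0.   ]
coach [271. 319.] 0.74 [0.322 0.232 0.   ]
tab_b_pad [359. 177.] 0.53 [ 0.369 -0.295  0.044]
tab_b_pad [390. 146.] 0.51 [ 0.356 -0.467  0.044]
side cam pos [ 0.157 -0.859  0.831]
store_base [280. 287.] 0.7 [ 0.399 -0.276  0.   ]
hood [279. 287.] 0.86 [ 0.392 -0.285  0.012]
hood [313. 366.] 0.82 [ 0.382 -0.502  0.012]
loco [292. 158.] 0.73 [0.647 0.235 0.007]
test_track [292. 163.] 0.51 [0.637 0.216 0.   ]
mat [244. 171.] 0.77 [0.462 0.228 0.   ]
mat [293. 163.] 0.33 [0.642 0.212 0.   ]
coach [207. 178.] 0.63 [0.334 0.231 0.   ]
tab_a_pad [203. 155.] 0.53 [0.343 0.308 0.044]
tab_a_pad [325. 359.] 0.37 [ 0.403 -0.511  0.044]
tab_b_pad [273. 284.] 0.51 [ 0.371 -0.292  0.044]
tab_b_pad [302. 362.] 0.38 [ 0.357 -0.499  0.044]
catch_a [294. 160.] 0.46 [0.633 0.191 0.026]
```

View pics/scene0.png

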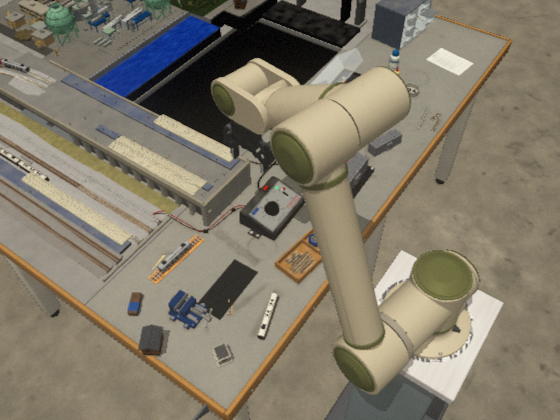

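View pics/side0.png

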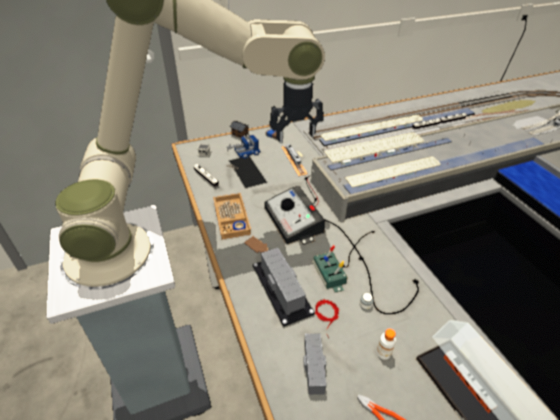

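```bash
cat > m.py <<'E'
from h import *
def blob(W,cx,cy,r,z0,z1):
    P=W.reshape(-1,3); m=(abs(P[:,0]-cx)<r)&(abs(P[:,1]-cy)<r)&(P[:,2]>z0)&(P[:,2]<z1)
    P=P[m]
    if len(P)<10: return None
    (a,b),(w,h),an=cv2.minAreaRect((P[:,:2]*1000).astype(np.float32))
    if w>h: an+=90
    # an+... : angle of long axis from world x
    an=(an+90)%180
    return len(P),[round(x,1) for x in (a,b,min(w,h),max(w,h),an)],np.round(np.median(P[:,2])*1000,1)
E
python3 - <<'E'
from m import *
for cam in ['scene','side']:
    z=np.load(cam+'0.npz'); c={k:z[k] for k in ['fx','fy','cx','cy','R','t']}
    W=cloud(z['d'],c)
    print(cam,'table z',np.nanmedian(W[...,2]))
    for n,a in dict(hood=(.395,-.285,.11,.06,.075),hood2=(.385,-.5,.11,.045,.09),loco=(.65,.235,.09,.032,.045),track=(.65,.235,.11,.004,.012),mat=(.47,.226,.11,.0012,.004),coach=(.33,.23,.09,.02,.04)).items():
        print(n,blob(W,*a))
E
```

```text
scene table z 0.001189809201599346
hood (349, [397.7, -302.0, 52.2, 131.7, 96.6], np.float64(66.8))
hood2 (11, [389.3, -490.0, 27.9, 113.0, 75.5], np.float64(45.4))
loco (85, [649.7, 236.8, 15.0, 112.4, 86.6], np.float64(33.6))
track (530, [650.0, 235.3, 218.9, 219.9, 180.0], np.float64(5.4))
mat (1592, [470.0, 225.7, 219.2, 219.8, 89.9], np.float64(2.4))
coach (297, [331.1, 235.1, 18.8, 127.1, 109.1], np.float64(24.1))
side table z -0.0007870330545732119
hood (1085, [398.0, -285.1, 49.8, 161.4, 91.9], np.float64(65.5))
hood2 None
loco (15, [646.9, 233.0, 11.9, 89.5, 85.2], np.float64(33.4))
track (68, [674.2, 277.0, 204.4, 209.1, 120.4], np.float64(5.8))
mat (492, [470.5, 225.8, 217.9, 219.3, 90.2], np.float64(2.0))
coach (110, [328.2, 232.4, 18.5, 125.6, 109.0], np.float64(23.6))
```

The scene view shows the loco on the orange track at (175,258), the mat at (230,288) and the coach at (268,315). The side view shows the target hood on its base at (282,282) and a loose look-alike at (315,362). Next I'll move over the hood and measure with the wrist camera.

Run:
```python
from h import *
s=env.observe(); print(s['time_s'],np.round(s['position'],4),np.round(s['tool_rot'],3),s['grip_width'])
c=viewer.calibration('wrist'); R=np.array(c['R']);print(np.round(-R.T@c['t'],3),np.round(R,3),c['fx'])
```

```text
1.0 [ 0.55 -0.    0.25] [[ 0.  1.  0.]
 [ 1. -0.  0.]
 [ 0.  0. -1.]] 0.08517419281633434
[0.549 0.066 0.373] [[ 1.    -0.    -0.   ]
 [-0.    -0.966  0.26 ]
 [-0.    -0.26  -0.966]] 319.3721898463967
```

{"method": "move_arm", "body": {
  "plan": "-0.0475 -0.025 0 0 0 0 0.085; -0.0475 -0.025 0 0 0 0 0.085; -0.0475 -0.025 0 0 0 0 0.085; -0.0475 -0.025 0 0 0 0 0.085; -0.0475 -0.025 0 0 0 0 0.085; -0.0475 -0.025 0 0 0 0 0.085; 0 0 0 0 0 0 0.085; 0 0 0 0 0 0 0.085",
  "grip_force": 40
}}

```text
time_s: 2.0
position: [0.4, -0.2847, 0.25]
tool_rot: [[0.0, 1.0, 0.0], [1.0, -0.0, 0.0], [0.0, 0.0, -1.0]]
ft_force: [0.3, 0.3, 0.7]
grip_width: 0.085
gripper_force: 0.0
```

Run:
```python
from m import *
s=env.observe(); print(s['time_s'],np.round(s['position'],4),np.round(s['tool_rot'],3))
im,d,c=snap('wrist','w1.png'); W=cloud(d,c)
np.savez('w1.npz',im=im,d=d,**{k:np.array(v) for k,v in c.items()})
print('table',np.nanmedian(W[...,2]),np.nanmin(W[...,1]),np.nanmax(W[...,1]))
print('roof',blob(W,.398,-.285,.12,.063,.072))
print('pad',blob(W,.398,-.285,.12,.05,.06),blob(W,.398,-.285,.12,.04,.06))
print('plinth',blob(W,.398,-.285,.15,.009,.015))
for n,z in [('hood',.012),('store_base',0),('tab_a_pad',.044),('tab_b_pad',.044),('catch_a',.0265)]:
    for r in pinpoint('wrist',n)[:2]: print(n,np.round(r['pixel']),round(r['conf'],2),np.round(ray(r['pixel'],c,z),4))
```

```text
2.0 [ 0.4    -0.2847  0.25  ] [[ 0.  1.  0.]
 [ 1. -0.  0.]
 [ 0.  0. -1.]]
table 5.919031761205577e-05 -1.557121248670038 0.027186759763237523
roof (7836, [445.6, -282.6, 144.5, 160.2, 92.4], np.float64(66.6))
pad (423, [440.8, -282.5, 30.0, 151.6, 2.5], np.float64(57.3)) (440, [440.8, -282.5, 30.0, 151.6, 2.5], np.float64(57.3))
plinth (4455, [449.0, -275.0, 195.3, 279.6, 89.7], np.float64(11.4))
hood [279. 185.] 0.63 [ 0.4018 -0.2889  0.012 ]
hood [265. 337.] 0.62 [ 0.3841 -0.4916  0.012 ]
store_base [246. 187.] 0.24 [ 0.3621 -0.294   0.    ]
tab_a_pad [304. 185.] 0.74 [ 0.4274 -0.2829  0.044 ]
tab_b_pad [248. 341.] 0.57 [ 0.3652 -0.4732  0.044 ]
tab_b_pad [246. 188.] 0.51 [ 0.3673 -0.2861  0.044 ]
catch_a [302. 180.] 0.85 [ 0.4265 -0.2805  0.0265]
catch_a [303. 185.] 0.65 [ 0.4282 -0.2863  0.0265]
```

View pics/w1.png

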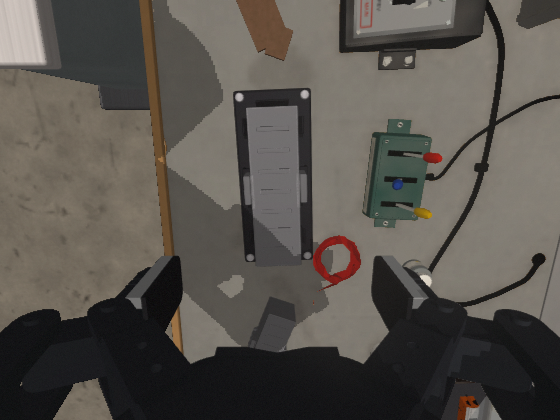

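The wrist view shows the base with the closed hood at (275,185), its pads at (247,188) and (304,185), the lever box at (400,170), and the look-alike hood at (272,325). I'll refit without the lever box.

Run:
```python
from m import *
z=np.load('w1.npz'); c={k:z[k] for k in ['fx','fy','cx','cy','R','t']}
W=cloud(z['d'],c); W[W[...,0]>.46]=np.nan
print('roof',blob(W,.398,-.285,.12,.063,.072))
print('pad',blob(W,.398,-.285,.05,.05,.06))
P=W[(W[...,2]>.009)&(W[...,2]<.015)&(abs(W[...,0]-.398)<.06)&(abs(W[...,1]+.285)<.12)]
print('plinth',blob(P,.398,-.285,.15,.0,.1))
P=W[(W[...,2]>.063)&(W[...,2]<.072)]; 
P=P[abs(P[:,1]+.285)<.075]
for y in np.arange(-.35,-.2,.03):
    q=P[abs(P[:,1]-y)<.008,0]; print(y,q.min(),q.max(),(q.min()+q.max())/2)
```

```text
roof (7775, [397.4, -284.6, 48.1, 160.2, 92.4], np.float64(66.6))
pad (421, [397.0, -284.2, 30.0, 64.0, 2.2], np.float64(57.3))
plinth (3843, [405.5, -295.6, 99.1, 222.5, 92.5], np.float64(11.4))
-0.35 0.3758467642812605 0.42361284780439 0.39972980604282526
-0.31999999999999995 0.37509342312021626 0.4230908095898853 0.3990921163550508
-0.2899999999999999 0.3738381349969913 0.421410410523266 0.3976242727601287
-0.2599999999999999 0.37243962054000307 0.4198956737050704 0.3961676471225367
-0.22999999999999987 0.37120513724278364 0.41939526630218915 0.39530020177248637
```

{"method": "move_arm", "body": {
  "plan": "0 -0.003 0.045 0 0 -0.042 0.085; 0 0 0.045 0 0 0 0.085; 0 0 0.045 0 0 0 0.085; 0 0 0.04 0 0 0 0.085; 0 0 0.016 0 0 0 0.085; 0 0 0.007 0 0 0 0.085; 0 0 0 0 0 0 0.045; 0 0 0 0 0 0 0.045; 0 0 0 0 0 0 0.045; 0 0 0 0 0 0 0.045; 0 0 0 0 0 0 0.045; 0 0 0 0 0 0 0.045",
  "grip_force": 30
}}

```text
time_s: 3.8
position: [0.3977, -0.2855, 0.0537]
tool_rot: [[-0.042, 0.999, 0.002], [0.999, 0.042, -0.002], [-0.003, 0.002, -1.0]]
ft_force: [0.2, 2.0, 10.6]
grip_width: 0.0497
gripper_force: 29.6
```

{"method": "move_arm", "body": {
  "plan": "0 0 -0.005 0 0 0 0.045; 0 0 -0.01 0 0 0 0.045; 0 0 -0.015 0 0 0 0.045; 0 0 -0.02 0 0 0 0.045; 0 0 0 0 0 0 0.045",
  "grip_force": 30
}}

```text
time_s: 4.42
position: [0.3974, -0.2855, 0.1034]
tool_rot: [[-0.042, 0.999, 0.002], [0.999, 0.042, -0.002], [-0.003, 0.002, -1.0]]
ft_force: [0.2, -0.7, -2.4]
grip_width: 0.049
gripper_force: 32.6
```

Run:
```python
from m import *
s=env.observe(); print(np.round(s['position'],4),np.round(s['ft_force'],1),s['grip_width'])
im,d,c=snap('wrist'); W=cloud(d,c); 
print('roof',blob(W,.398,-.285,.045,.085,.125),blob(W[:200],.398,-.22,.03,.085,.125))
```

```text
[ 0.3974 -0.2855  0.1034] [ 0.2 -0.7 -2.4] 0.049029586335706164
roof (23462, [395.6, -275.4, 70.8, 76.4, 0.0], np.float64(114.9)) (17118, [393.5, -225.6, 41.1, 48.5, 2.5], np.float64(115.0))
```

Run:
```python
from m import *
for cam in ['scene','side']:
    z=np.load(cam+'0.npz'); c={k:z[k] for k in ['fx','fy','cx','cy','R','t']}
    im=z['im'].astype(int); W=cloud(z['d'],c)
    m=(im.max(-1)<60)&(abs(W[...,0]-.47)<.13)&(abs(W[...,1]-.226)<.13)&(W[...,2]<.008)
    m=cv2.morphologyEx(m.astype(np.uint8),cv2.MORPH_OPEN,np.ones((3,3)))
    n,l,st,ce=cv2.connectedComponentsWithStats(m)
    k=1+np.argmax(st[1:,4]); print(cam,st[k],ce[k])
    P=np.array([ray((u,v),c,.002) for v,u in np.argwhere(l==k)])
    print(blob(P,.47,.226,.2,-1,1))
    # neighbours taller than 10mm near mat
    Q=W[(abs(W[...,0]-.47)<.12)&(abs(W[...,1]-.226)<.14)&(W[...,2]>.01)&(W[...,2]<.1)]
    print(len(Q),np.round(Q[::max(1,len(Q)//12)],3).tolist())
```

```text
scene [ 201  261   55   57 1412] [227.67563739 288.08569405]
(1412, [471.8, 224.9, 76.5, 169.5, 92.2], np.float64(2.0))
906 [[0.408, 0.087, 0.023], [0.35, 0.099, 0.024], [0.529, 0.321, 0.044], [0.528, 0.331, 0.044], [0.54, 0.354, 0.049], [0.499, 0.316, 0.026], [0.51, 0.353, 0.052], [0.478, 0.322, 0.029], [0.521, 0.364, 0.031], [0.48, 0.342, 0.031], [0.488, 0.353, 0.024], [0.473, 0.358, 0.031], [0.37, 0.361, 0.029]]
side [232 158  32  29 541] [247.65064695 171.67097967]
(541, [472.2, 224.8, 70.0, 163.7, 91.4], np.float64(2.0))
482 [[0.54, 0.364, 0.05], [0.522, 0.36, 0.039], [0.535, 0.329, 0.046], [0.547, 0.32, 0.04], [0.496, 0.325, 0.04], [0.528, 0.322, 0.03], [0.439, 0.335, 0.035], [0.479, 0.322, 0.029], [0.526, 0.328, 0.01], [0.494, 0.324, 0.011], [0.352, 0.179, 0.022], [0.401, 0.093, 0.015], [0.352, 0.095, 0.012]]
```

{"method": "move_arm", "body": {
  "plan": "0 0 -0.045 0 0 0 0.045; 0 0 -0.05 0 0 0 0.045; 0 0 -0.042 0 0 0 0.045; 0.02 0.0038 0 0 0 0 0.045; 0.04 0.0076 0 0 0 0 0.045; 0.05 0.0095 0 0 0 0 0.045; 0.05 0.0095 0 0 0 0 0.045; 0.05 0.0095 0 0 0 0 0.045; 0.05 0.0095 0 0 0 0 0.045; 0.05 0.0095 0 0 0 0 0.045; 0.05 0.0095 0 0 0 0 0.045; 0.05 0.0095 0 0 0 0 0.045"
}}

```text
time_s: 5.98
position: [0.4566, 0.1301, 0.2372]
tool_rot: [[-0.042, 0.999, -0.003], [0.999, 0.042, -0.0], [0.0, -0.003, -1.0]]
ft_force: [0.1, -0.5, -1.5]
grip_width: 0.049
gripper_force: 33.1
```

{"method": "move_arm", "body": {
  "plan": "0.05 0.0095 0 0 0 0 0.045; 0.03 0.0057 0 0 0 0 0.045; 0.016 0.0029 0 0 0 0 0.045; 0 0 0 0 0 0 0.045; 0 0 0 0 0 0 0.045"
}}

```text
time_s: 6.6
position: [0.4715, 0.2237, 0.2386]
tool_rot: [[-0.041, 0.999, -0.001], [0.999, 0.041, -0.0], [-0.0, -0.001, -1.0]]
ft_force: [-0.3, -0.2, -2.5]
grip_width: 0.0491
gripper_force: 33.1
```

Run:
```python
from m import *
print(np.round(env.observe()['position'],4))
z=np.load('scene0.npz'); c={k:z[k] for k in ['fx','fy','cx','cy','R','t']}; W=cloud(z['d'],c)
im=z['im'].astype(int)
m=(im[...,0]-im[...,2]>60); m[:, :215]=0; m[:,245:]=0; m[:290]=0; m[325:]=0
print(np.argwhere(m)[:, ::-1].tolist(), np.round(W[m],3).tolist())
im,d,c=snap('scene','s2.png'); W=cloud(d,c); print('roof',blob(W,.472,.225,.12,.2,.275))
im,d,c=snap('wrist','w2.png'); W=cloud(d,c); print('roof w',blob(W,.472,.225,.12,.2,.275))
im,d,c=snap('side'); W=cloud(d,c); print('roof side',blob(W,.472,.225,.12,.24,.27))
```

```text
[0.4715 0.2237 0.2386]
[[232, 305], [229, 312], [230, 312]] [[0.429, 0.258, 0.002], [0.423, 0.278, 0.001], [0.422, 0.275, -0.003]]
roof (1476, [468.8, 225.6, 103.8, 167.2, 72.9], np.float64(249.9))
roof w (41444, [469.8, 251.0, 105.4, 113.7, 2.3], np.float64(251.6))
roof side (484, [476.3, 220.0, 93.3, 161.9, 78.8], np.float64(250.8))
```

View pics/w2.png

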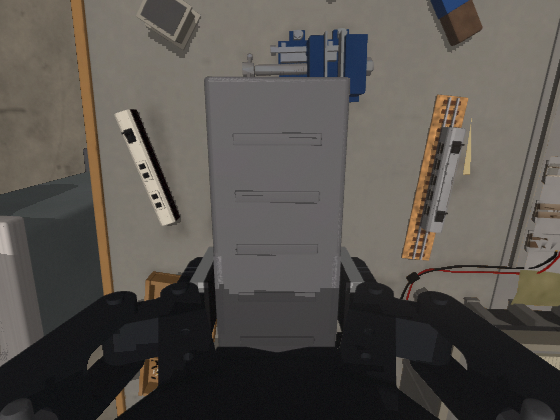

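The wrist view shows the hood held squarely below the hand, with the loco on its track at (446,180) and the coach at (147,168). The mat is fully covered by the hood, as intended, so I'll lower it.

{"method": "move_arm", "body": {
  "plan": "0 0 0.03 0 0 0 0.045; 0 0 0.05 0 0 0 0.045; 0 0 0.05 0 0 0 0.045; 0 0 0.035 0 0 0 0.045; 0 0 0.018 0 0 0 0.045; 0 0 0.006 0 0 0 0.045; 0 0 0.004 0 0 0 0.045; 0 0 0 0 0 0 0.045; 0 0 0 0 0 0 0.045"
}}

```text
time_s: 7.88
position: [0.4719, 0.2246, 0.0467]
tool_rot: [[-0.042, 0.999, 0.001], [0.999, 0.042, 0.0], [0.0, 0.001, -1.0]]
ft_force: [0.3, 0.2, -1.9]
grip_width: 0.049
gripper_force: 33.1
```

{"method": "move_arm", "body": {
  "plan": "0 0 0.0015 0 0 0 0.045; 0 0 0.0015 0 0 0 0.045; 0 0 0 0 0 0 0.045"
}}

```text
time_s: 8.25
position: [0.4718, 0.2247, 0.044]
tool_rot: [[-0.042, 0.999, 0.001], [0.999, 0.042, 0.0], [0.0, 0.001, -1.0]]
ft_force: [-2.4, -1.4, 9.2]
grip_width: 0.0489
gripper_force: 35.9
```

{"method": "move_arm", "body": {
  "plan": "0 0 -0.001 0 0 0 0.085; 0 0 0 0 0 0 0.085; 0 0 0 0 0 0 0.085; 0 0 0 0 0 0 0.085; 0 0 -0.015 0 0 0 0.085; 0 0 -0.04 0 0 0 0.085; 0 0 -0.05 0 0 0 0.085; 0 0 -0.05 0 0 0 0.085; 0 0.05 -0.05 0 0 0 0.085; 0 0.06 0 0 0 0 0.085; 0 0.05 0 0 0 0 0.085; 0 0 0 0 0 0 0.085"
}}

```text
time_s: 9.75
position: [0.6276, 0.2305, 0.2424]
tool_rot: [[-0.041, 0.999, -0.001], [0.999, 0.041, -0.0], [-0.0, -0.001, -1.0]]
ft_force: [-0.3, 0.4, 0.2]
grip_width: 0.0849
gripper_force: 0.0
```

{"method": "move_arm", "body": {
  "plan": "0 0 0 0 0 0 0.085; 0 0 0 0 0 0 0.085"
}}

```text
time_s: 10.0
position: [0.6247, 0.2313, 0.2443]
tool_rot: [[-0.043, 0.999, 0.001], [0.999, 0.043, 0.0], [0.0, 0.001, -1.0]]
ft_force: [-0.7, 0.2, 0.9]
grip_width: 0.085
gripper_force: 0.0
```

Run:
```python
from m import *
s=env.observe(); print(s['time_s'],np.round(s['position'],4),np.round(s['tool_rot'],3).tolist())
im,d,c=snap('wrist','w3.png'); W=cloud(d,c)
np.savez('w3.npz',im=im,d=d,**{k:np.array(v) for k,v in c.items()})
print('hood roof',blob(W,.472,.225,.1,.05,.062))
print('hood low',blob(W,.472,.225,.1,.04,.05))
print('loco top',blob(W,.65,.2365,.075,.03,.045))
print('loco all',blob(W,.65,.2365,.075,.012,.045))
for n,z in [('loco',.007),('test_track',0)]:
    for r in pinpoint('wrist',n)[:2]: print(n,np.round(r['pixel']),round(r['conf'],2),np.round(ray(r['pixel'],c,z),4))
```

```text
10.0 [0.6247 0.2313 0.2443] [[-0.043, 0.999, 0.001], [0.999, 0.043, 0.0], [0.0, 0.001, -1.0]]
hood roof (8349, [492.6, 235.0, 111.8, 179.8, 90.1], np.float64(56.4))
hood low (1086, [484.4, 247.4, 82.2, 184.4, 73.6], np.float64(46.7))
loco top (1026, [648.8, 235.3, 14.8, 111.3, 86.7], np.float64(31.8))
loco all (1875, [649.0, 235.2, 19.5, 113.0, 87.1], np.float64(30.3))
loco [298. 176.] 0.69 [0.6477 0.2388 0.007 ]
test_track [300. 184.] 0.71 [0.6512 0.2277 0.    ]
```

View pics/w3.png

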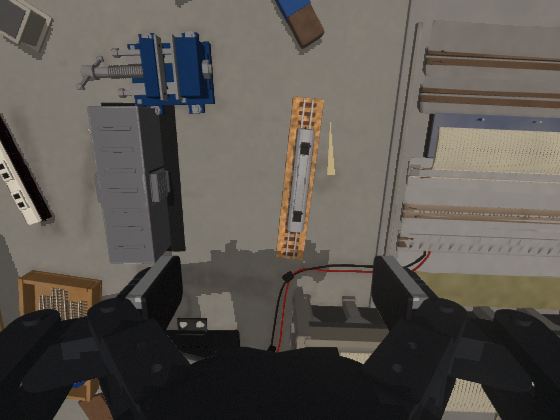

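The wrist view shows the hood standing on the mat at (130,185) and the loco on the orange track centred at (300,180). I'll refine the angle by slicing.

Run:
```python
from m import *
z=np.load('w3.npz'); c={k:z[k] for k in ['fx','fy','cx','cy','R','t']}
W=cloud(z['d'],c)
def sl(P,ys,h):
    o=[]
    for y in ys:
        q=P[abs(P[:,1]-y)<h,0]; o.append((np.percentile(q,2)+np.percentile(q,98))/2)
    k=np.polyfit(ys-ys.mean(),o,1); print(np.round(o,4),'center',k[1],ys.mean(),'yaw deg',-np.degrees(np.arctan(k[0])))
P=W[(abs(W[...,0]-.649)<.02)&(abs(W[...,1]-.235)<.07)&(W[...,2]>.027)&(W[...,2]<.045)]
print(P.min(0),P.max(0)); sl(P,np.arange(.185,.29,.01),.004)
P=W[(abs(W[...,0]-.649)<.03)&(abs(W[...,1]-.235)<.1)&(W[...,2]>.004)&(W[...,2]<.012)]
print(P.min(0),P.max(0)); sl(P,np.r_[np.arange(.15,.17,.005),np.arange(.305,.32,.005)],.003)
m=(abs(W[...,0]-.472)<.05)&(abs(W[...,1]-.225)<.087)&(W[...,2]>.0525)&(W[...,2]<.064)
print(blob(W[m],.472,.225,.2,0,1)); 
g=W[m]; A=np.c_[g[:,:2]-g[:,:2].mean(0),np.ones(len(g))]; print('tilt',np.linalg.lstsq(A,g[:,2],rcond=None)[0])
```

```text
[0.63756744 0.1787911  0.02700799] [0.66026057 0.29098368 0.03737507]
[0.6464 0.6473 0.6477 0.6478 0.6485 0.6488 0.6493 0.6499 0.6508 0.6509
 0.6513] center 0.6489827788515478 0.23500000000000004 yaw deg -2.765079744222766
[0.63148734 0.13625571 0.00400259] [0.66575473 0.32169236 0.01125508]
[0.6434 0.6475 0.6458 0.6426 0.6454 0.6533 0.6525 0.6532 0.6552] center 0.6487634599209113 0.22777777777777775 yaw deg -3.210431903675804
(7809, [470.4, 224.9, 49.6, 159.5, 92.5], np.float64(56.5))
tilt [-8.07602229e-03 -4.45349063e-06  5.64578072e-02]
```

{"method": "move_arm", "body": {
  "plan": "0.0027 0.0245 0.03 0 0 0 0.036; 0 0 0.045 0 0 0.094 0.036; 0 0 0.045 0 0 0 0.036; 0 0 0.04 0 0 0 0.036; 0 0 0.02 0 0 0 0.036; 0 0 0 0 0 0 0.036; 0 0 0 0 0 0 0.036",
  "grip_force": 25
}}

```text
time_s: 11.02
position: [0.6506, 0.235, 0.0647]
tool_rot: [[0.052, 0.999, 0.002], [0.999, -0.052, 0.0], [0.0, 0.002, -1.0]]
ft_force: [-0.2, 0.1, 0.6]
grip_width: 0.0361
gripper_force: 0.0
```

Run:
```python
from m import *
s=env.observe(); print(s['time_s'],np.round(s['position'],4),s['grip_width'])
im,d,c=snap('wrist','w4.png'); W=cloud(d,c)
print('loco top',blob(W,.65,.2365,.075,.027,.045))
```

```text
11.025 [0.6506 0.235  0.0647] 0.036066603504642476
loco top (6508, [649.2, 234.8, 18.4, 112.9, 87.1], np.float64(30.8))
```

View pics/w4.png

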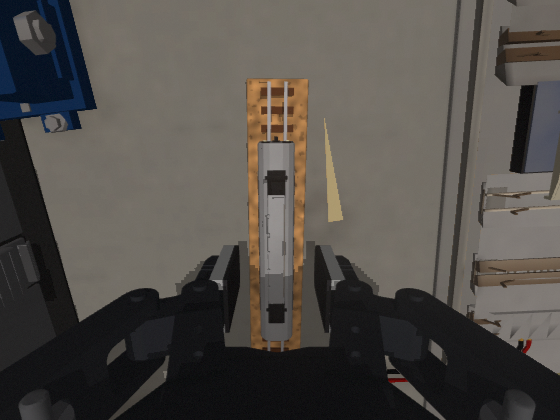

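The loco is centred between the fingers at (277,240), square to them, about 1.4 mm off in x. I'll correct that, descend and close.

{"method": "move_arm", "body": {
  "plan": "0 -0.0014 0.015 0 0 0 0.036; 0 0 0.0097 0 0 0 0.036; 0 0 0 0 0 0 0.036; 0 0 0 0 0 0 0.01; 0 0 0 0 0 0 0.01; 0 0 0 0 0 0 0.01; 0 0 0 0 0 0 0.01; 0 0 0 0 0 0 0.01"
}}

```text
time_s: 12.08
position: [0.6488, 0.2349, 0.0387]
tool_rot: [[0.052, 0.999, 0.0], [0.999, -0.052, 0.0], [0.0, 0.0, -1.0]]
ft_force: [0.5, 0.4, 0.3]
grip_width: 0.0176
gripper_force: 27.7
```

{"method": "move_arm", "body": {
  "plan": "0 0 -0.005 0 0 0 0.01; 0 0 -0.015 0 0 0 0.01; 0 0 -0.04 0 0 0 0.01; 0 0 -0.05 0 0 0 0.01; 0 0 -0.05 0 0 0 0.01; 0 0 -0.03 0 0 0 0.01; 0 0 0 0 0 0 0.01; 0 0 0 0 0 0 0.01"
}}

```text
time_s: 13.08
position: [0.6482, 0.2348, 0.2274]
tool_rot: [[0.052, 0.999, -0.002], [0.999, -0.052, -0.0], [-0.0, -0.002, -1.0]]
ft_force: [-0.6, -0.1, -1.9]
grip_width: 0.0181
gripper_force: 27.5
```

Run:
```python
from m import *
s=env.observe(); print(s['time_s'],np.round(s['position'],4),np.round(s['tool_rot'],3).tolist(),s['grip_width'],s['ft_force'])
im,d,c=snap('wrist','w5.png'); W=cloud(d,c); T=s['position']
P=W[(abs(W[...,0]-T[0])<.02)&(W[...,1]>T[1]-.08)&(W[...,1]<T[1]+.08)&(W[...,2]>T[2]-.03)&(W[...,2]<T[2]+.01)]
print(blob(P,T[0],T[1],.2,0,1))
for y in np.arange(-.05,.07,.01):
    q=P[abs(P[:,1]-T[1]-y)<.004]
    if len(q): print(round(y,3),(q[:,0].min()+q[:,0].max())/2-T[0],np.percentile(q[:,2],80)-T[2])
```

```text
13.075 [0.6482 0.2348 0.2274] [[0.052, 0.999, -0.002], [0.999, -0.052, -0.0], [-0.0, -0.002, -1.0]] 0.018050140299559505 [-0.59799138 -0.14568379 -1.88136249]
(9965, [648.0, 241.1, 39.3, 101.3, 75.1], np.float64(219.2))
-0.04 -0.002992369172116982 -0.006999332272019404
-0.03 -0.0024920946756660234 -0.006345698165230895
-0.02 -0.002302669630643961 -0.006480579301740619
-0.01 -0.0016532748813488096 -0.006348176552465612
0.0 -0.0011441467113847414 -0.005877512283403136
0.01 -3.2658723203571327e-07 0.003528470574065412
0.02 9.518759608362348e-05 -0.006537933914788074
0.03 0.0004994659129463619 -0.0068002279605568206
0.04 0.0010703384868946397 -0.006057508571680831
0.05 0.0013262595245836506 -0.008497075761460221
0.06 0.0008547463216957984 -0.011594007293914604
```

{"method": "move_arm", "body": {
  "plan": "-0.02 -0.0084 0 0 0 0 0.01; -0.04 -0.0168 0 0 0 0 0.01; -0.047 -0.0198 0 0 0 0 0.01; -0.047 -0.0198 0 0 0 0 0.01; -0.047 -0.0198 0 0 0 0 0.01; -0.047 -0.0198 0 0 0 0 0.01; -0.047 -0.0198 0 0 0 0 0.01; -0.047 -0.0198 0 0 0 0 0.01; -0.047 -0.0198 0 0 0 0 0.01; -0.047 -0.0198 0 0 0 0 0.01; -0.047 -0.0198 0 0 0 0 0.01; -0.034 -0.0143 0 0 0 0 0.01"
}}

```text
time_s: 14.62
position: [0.403, -0.2715, 0.2274]
tool_rot: [[0.053, 0.999, -0.002], [0.999, -0.053, 0.002], [0.002, -0.002, -1.0]]
ft_force: [1.2, -0.0, -0.6]
grip_width: 0.0177
gripper_force: 27.5
```

{"method": "move_arm", "body": {
  "plan": "-0.0146 -0.0061 0 0 0 0 0.01; 0 0 0 0 0 -0.05 0.01; 0 0 0 0 0 -0.044 0.01; 0 0 0 0 0 0 0.01; 0 0 0 0 0 0 0.01; 0 0 0 0 0 0 0.01"
}}

```text
time_s: 15.38
position: [0.3976, -0.2842, 0.2284]
tool_rot: [[-0.042, 0.999, -0.0], [0.999, 0.042, 0.0], [0.0, -0.0, -1.0]]
ft_force: [-0.7, -0.2, -1.2]
grip_width: 0.0176
gripper_force: 27.5
```

Run:
```python
from m import *
s=env.observe(); print(s['time_s'],np.round(s['position'],4),np.round(s['tool_rot'],3).tolist(),s['grip_width'],s['ft_force'])
im,d,c=snap('wrist','w6.png'); W=cloud(d,c); T=s['position']
np.savez('w6.npz',im=im,d=d,**{k:np.array(v) for k,v in c.items()})
P=W[(abs(W[...,0]-.397)<.08)&(abs(W[...,1]+.285)<.13)]
for z0,z1 in [(.009,.015),(.016,.0205),(.0235,.0275),(.02,.032)]: print(z0,blob(P,.397,-.285,.15,z0,z1))
P=W[(abs(W[...,0]-T[0])<.013)&(abs(W[...,1]-T[1])<.075)&(W[...,2]>T[2]-.03)&(W[...,2]<T[2]-.003)]
print('loco',blob(P,T[0],T[1],.2,0,1))
```

```text
15.375 [ 0.3976 -0.2842  0.2284] [[-0.042, 0.999, -0.0], [0.999, 0.042, 0.0], [0.0, -0.0, -1.0]] 0.017583048314368598 [-0.70431466 -0.19036041 -1.23728535]
0.009 (5801, [412.6, -276.6, 115.4, 183.1, 92.4], np.float64(11.5))
0.016 (540, [397.6, -274.1, 69.6, 145.3, 97.5], np.float64(17.6))
0.0235 (1187, [396.8, -272.1, 71.7, 149.9, 91.5], np.float64(25.7))
0.02 (1501, [396.8, -272.7, 71.7, 151.1, 91.5], np.float64(25.7))
loco (8572, [397.7, -277.2, 26.0, 102.4, 90.8], np.float64(220.3))
```

View pics/w6.png

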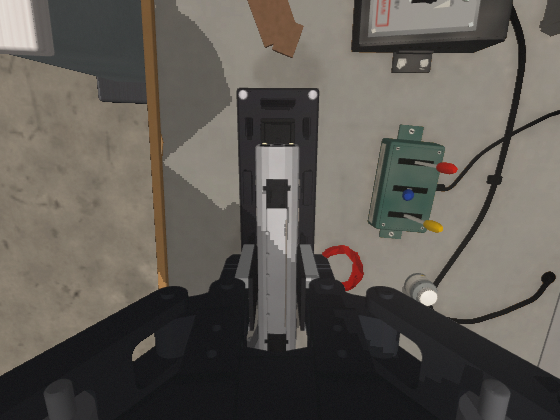

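The loco is held over the open base (plinth at (240–318, 88–), catches at about (248,190) and (309,190)) and lines up with it. I'll check the base centre from the catch blocks.

Run:
```python
from m import *
z=np.load('w6.npz'); c={k:z[k] for k in ['fx','fy','cx','cy','R','t']}
W=cloud(z['d'],c)
a=np.radians(2.4); ex=np.array([np.cos(a),np.sin(a)]); ey=np.array([-np.sin(a),np.cos(a)])
P=W[(W[...,2]>.0225)&(W[...,2]<.029)&(abs(W[...,0]-.397)<.045)&(abs(W[...,1]+.285)<.11)]
L=np.c_[(P[:,:2]-[.3974,-.2845])@ex,(P[:,:2]-[.3974,-.2845])@ey]*1000
H=np.histogram2d(L[:,0],L[:,1],bins=[np.arange(-45,46,5),np.arange(-100,101,10)])[0].astype(int); print(H)
for s in (1,-1):
    q=L[(s*L[:,0]>24)&(abs(L[:,1])<25)]; print(s,len(q),np.percentile(q,[1,99],axis=0))
# plinth edges
P=W[(W[...,2]>.009)&(W[...,2]<.0145)&(abs(W[...,0]-.397)<.05)&(abs(W[...,1]+.285)<.11)]
L=np.c_[(P[:,:2]-[.3974,-.2845])@ex,(P[:,:2]-[.3974,-.2845])@ey]*1000
print(np.percentile(L,[.5,99.5],axis=0))
```

```text
[[ 0  0  0  0  0  0  0  0  0  0  0  0  0  0  0  0  0  0  0  0]
 [ 0  0  0  0  0  0  0  0 10 13 10  7  0  0  0  0  0  0  0  0]
 [ 0  0  0  1 13  0  0  0 32 44 48 37  0  0  0 21 29  2  0  0]
 [ 0  0  0  7 18  0  0  0 19 29 28 23  0  0  0 26 32  1  0  0]
 [ 0  0  0  0  0  0  0  0  0  0  0  0  0  0  0  0  0  0  0  0]
 [ 0  0  0  0  0  0  0  0  0  0  0  0  0  0  9 22 17  0 13  0]
 [ 0  0  0  0  0  0  0  0  0  0  0  0  0  0  7 22 29  0 30  0]
 [ 0  0  0  0  0  0  0  0  0  0  0  0  0  0  0  0 20  0 29  0]
 [ 0  0  0  0  0  0  0  0  0  0  0  0  0  0  0  0 20  0 27  0]
 [ 0  0  0  0  0  0  0  0  0  0  0  0  0  0  0  0 20  0 30  0]
 [ 0  0  0  0  0  0  0  0  0  0  0  0  0  0  0  0 20  0 26  0]
 [ 0  0  0  0  0  0  0  0  0  0  0  0  0  0  8 21 30  0 35  0]
 [ 0  0  0  0  0  0  0  0  0  0  0  0  0  0 10 22 17  0  9  0]
 [ 0  0  0  0  0  0  0  0  0  0  0  0  0  0  0  0  0  0  0  0]
 [ 0  0  0 10 24  0  0  0 30 36 29 24  0  0  0 28 38  0  0  0]
 [ 0  0  0  2  4  0  0  0 35 43 50 35  0  0  0 18 17  0  0  0]
 [ 0  0  0  0  0  0  0  0  7  2  1  6  0  0  0  0  0  0  0  0]
 [ 0  0  0  0  0  0  0  0  0  0  0  0  0  0  0  0  0  0  0  0]]
1 298 [[ 26.69265749 -17.74518419]
 [ 35.54254067  17.1498425 ]]
-1 300 [[-36.25796298 -17.78758265]
 [-27.36928365  17.09856688]]
[[-41.82218697 -69.24221614]
 [ 41.17849218  98.76048701]]
```

{"method": "move_arm", "body": {
  "plan": "-0.0006 -0.0005 0.03 0 0 0 0.01; 0 0 0.045 0 0 0 0.01; 0 0 0.045 0 0 0 0.01; 0 0 0.03 0 0 0 0.01; 0 0 0.015 0 0 0 0.01; 0 0 0 0 0 0 0.01; 0 0 0.006 0 0 0 0.01; 0 0 0.005 0 0 0 0.01; 0 0 0 0 0 0 0.01; 0 0 0 0 0 0 0.01"
}}

```text
time_s: 16.68
position: [0.3971, -0.2851, 0.0527]
tool_rot: [[-0.042, 0.999, 0.0], [0.999, 0.042, -0.0], [-0.0, 0.0, -1.0]]
ft_force: [0.2, -0.9, -0.8]
grip_width: 0.0179
gripper_force: 27.5
```

{"method": "move_arm", "body": {
  "plan": "0 0 0.0015 0 0 0 0.01; 0 0 0.0015 0 0 0 0.01; 0 0 0 0 0 0 0.01; 0 0 0 0 0 0 0.01"
}}

```text
time_s: 17.18
position: [0.3971, -0.2851, 0.0497]
tool_rot: [[-0.042, 0.999, 0.0], [0.999, 0.042, -0.0], [-0.0, 0.0, -1.0]]
ft_force: [-0.6, 1.1, 2.6]
grip_width: 0.0178
gripper_force: 28.0
```

{"method": "move_arm", "body": {
  "plan": "0 0 0 0 0 0 0.04; 0 0 0 0 0 0 0.04; 0 0 0 0 0 0 0.04; 0 0 -0.01 0 0 0 0.04; 0 0 -0.03 0 0 0 0.04; 0 0 -0.05 0 0 0 0.085; 0 0 -0.05 0 0 0 0.085; 0 0 -0.05 0 0 0 0.085; 0 0 0 0 0 0 0.085; 0 0 0 0 0 0 0.085"
}}

```text
time_s: 18.42
position: [0.3967, -0.2846, 0.2391]
tool_rot: [[-0.042, 0.999, -0.001], [0.999, 0.042, 0.001], [0.001, -0.0, -1.0]]
ft_force: [-0.2, -0.8, -0.4]
grip_width: 0.0851
gripper_force: 0.0
```

Run:
```python
from m import *
s=env.observe(); print(s['time_s'],np.round(s['position'],4),np.round(s['tool_rot'],3).tolist(),s['grip_width'])
im,d,c=snap('wrist','w7.png'); W=cloud(d,c)
P=W[(abs(W[...,0]-.397)<.02)&(abs(W[...,1]+.285)<.075)]
for z0,z1 in [(.031,.06),(.038,.06),(.045,.06)]: print(blob(P,.397,-.285,.2,z0,z1))
```

```text
18.425 [ 0.3967 -0.2846  0.2391] [[-0.042, 0.999, -0.001], [0.999, 0.042, 0.001], [0.001, -0.0, -1.0]] 0.08513414651864608
(1947, [396.4, -284.5, 19.6, 112.3, 92.8], np.float64(40.8))
(1742, [396.2, -284.4, 17.7, 112.2, 92.0], np.float64(41.1))
(49, [395.9, -283.8, 10.7, 79.3, 92.0], np.float64(46.4))
```

View pics/w7.png

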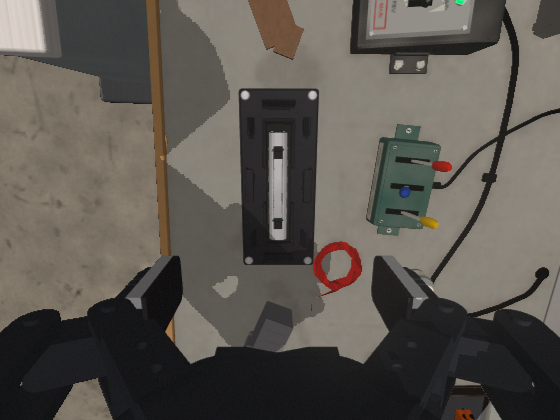

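The loco lies upright and centred in the cradle at (278,186). Back to the hood.

{"method": "move_arm", "body": {
  "plan": "0.03 0.0057 0 0 0 0 0.085; 0.055 0.0104 0 0 0 0 0.085; 0.055 0.0104 0 0 0 0 0.085; 0.055 0.0104 0 0 0 0 0.085; 0.055 0.0104 0 0 0 0 0.085; 0.055 0.0104 0 0 0 0 0.085; 0.055 0.0104 0 0 0 0 0.085; 0.055 0.0104 0 0 0 0 0.085; 0.055 0.0104 0 0 0 0 0.085; 0.036 0.0065 0 0 0 0 0.085; 0 0 0 0 0 0 0.085; 0 0 0 0 0 0 0.085",
  "grip_force": 30
}}

```text
time_s: 19.98
position: [0.4708, 0.2241, 0.2385]
tool_rot: [[-0.042, 0.999, -0.002], [0.999, 0.042, -0.001], [-0.001, -0.002, -1.0]]
ft_force: [-0.5, -0.1, 0.2]
grip_width: 0.085
gripper_force: 0.0
```

Run:
```python
from m import *
s=env.observe(); print(s['time_s'],np.round(s['position'],4),np.round(s['tool_rot'],3).tolist(),s['grip_width'])
im,d,c=snap('wrist','w8.png'); W=cloud(d,c)
P=W[(abs(W[...,0]-.47)<.06)&(abs(W[...,1]-.225)<.087)]
print(blob(P,.47,.225,.2,.053,.065),blob(P,.47,.225,.2,.044,.0505),blob(W,.47,.225,.15,.0008,.0035))
```

```text
19.975 [0.4708 0.2241 0.2385] [[-0.042, 0.999, -0.002], [0.999, 0.042, -0.001], [-0.001, -0.002, -1.0]] 0.08500936360337213
(7843, [470.6, 225.0, 48.1, 158.3, 92.4], np.float64(56.9)) (415, [470.3, 225.1, 29.4, 64.2, 2.6], np.float64(47.6)) (7345, [470.0, 225.0, 299.9, 300.0, 180.0], np.float64(1.3))
```

{"method": "move_arm", "body": {
  "plan": "0.0008 -0.0002 0.04 0 0 0 0.085; 0 0 0.05 0 0 0 0.085; 0 0 0.05 0 0 0 0.085; 0 0 0.036 0 0 0 0.085; 0 0 0.015 0 0 0 0.085; 0 0 0.005 0 0 0 0.085; 0 0 0 0 0 0 0.085; 0 0 0 0 0 0 0.045; 0 0 0 0 0 0 0.045; 0 0 0 0 0 0 0.045; 0 0 0 0 0 0 0.045; 0 0 0 0 0 0 0.045"
}}

```text
time_s: 21.52
position: [0.4715, 0.2255, 0.0451]
tool_rot: [[-0.042, 0.999, 0.003], [0.999, 0.042, 0.0], [0.0, 0.003, -1.0]]
ft_force: [-2.2, -1.1, 12.8]
grip_width: 0.0493
gripper_force: 29.4
```

{"method": "move_arm", "body": {
  "plan": "0 0 -0.005 0 0 0 0.045; 0 0 -0.015 0 0 0 0.045; 0 0 -0.04 0 0 0 0.045; 0 0 -0.05 0 0 0 0.045; 0 0 -0.05 0 0 0 0.045; 0 0 -0.036 0 0 0 0.045; 0 0 0 0 0 0 0.045; 0 0 0 0 0 0 0.045"
}}

```text
time_s: 22.52
position: [0.4703, 0.2252, 0.2387]
tool_rot: [[-0.042, 0.999, -0.002], [0.999, 0.042, -0.0], [-0.0, -0.002, -1.0]]
ft_force: [-0.9, 0.8, -1.9]
grip_width: 0.0487
gripper_force: 32.7
```

Run:
```python
from m import *
s=env.observe(); T=s['position'];print(s['time_s'],np.round(T,4),np.round(s['tool_rot'],3).tolist(),s['grip_width'])
im,d,c=snap('wrist'); W=cloud(d,c)
P=W[:235]; P=P[(abs(P[...,0]-T[0])<.035)&(abs(P[...,1]-T[1])<.087)]
P=P[abs(P[:,2]-T[2]-.012)<.008]
print(blob(P,T[0],T[1],.2,0,1),'ymax',P[:,1].max())
A=np.c_[P[:,:2]-T[:2],np.ones(len(P))]; print('tilt',np.linalg.lstsq(A,P[:,2],rcond=None)[0])
```

```text
22.525 [0.4703 0.2252 0.2387] [[-0.042, 0.999, -0.002], [0.999, 0.042, -0.0], [-0.0, -0.002, -1.0]] 0.048700146874783336
(20950, [467.0, 277.2, 48.4, 54.7, 92.4], np.float64(249.3)) ymax 0.30536240777934126
tilt [-0.00390346 -0.00217386  0.24940452]
```

{"method": "move_arm", "body": {
  "plan": "-0.02 -0.0037 0 0 0 0 0.045; -0.04 -0.0075 0 0 0 0 0.045; -0.05 -0.0093 0 0 0 0 0.045; -0.05 -0.0093 0 0 0 0 0.045; -0.05 -0.0093 0 0 0 0 0.045; -0.05 -0.0093 0 0 0 0 0.045; -0.05 -0.0093 0 0 0 0 0.045; -0.05 -0.0093 0 0 0 0 0.045; -0.05 -0.0093 0 0 0 0 0.045; -0.05 -0.0093 0 0 0 0 0.045; -0.03 -0.0056 0 0 0 0 0.045; -0.0158 -0.0031 0 0 0 0 0.045"
}}

```text
time_s: 24.08
position: [0.3973, -0.285, 0.2382]
tool_rot: [[-0.04, 0.999, -0.002], [0.999, 0.04, 0.002], [0.002, -0.002, -1.0]]
ft_force: [0.5, -0.3, -2.3]
grip_width: 0.0486
gripper_force: 32.7
```

{"method": "move_arm", "body": {
  "plan": "0 0 0 0 0 0 0.045; 0 0 0.04 0 0 0 0.045; 0 0 0.04 0 0 0 0.045; 0 0 0.02 0 0 0 0.045; 0 0 0 0 0 0 0.045; 0 0 0 0 0 0 0.045; 0 0 0 0 0 0 0.045"
}}

```text
time_s: 24.95
position: [0.3983, -0.284, 0.1405]
tool_rot: [[-0.042, 0.999, 0.001], [0.999, 0.042, -0.001], [-0.002, 0.001, -1.0]]
ft_force: [-0.4, -0.3, -2.1]
grip_width: 0.049
gripper_force: 32.6
```

Run:
```python
from m import *
s=env.observe(); T=s['position'];print(s['time_s'],np.round(T,4),np.round(s['tool_rot'],4).tolist(),s['grip_width'])
for cam in ['wrist','side']:
    im,d,c=snap(cam,f'x_{cam}.png'); W=cloud(d,c)
    P=W[:235] if cam=='wrist' else W
    P=P[(abs(P[...,0]-T[0])<.035)&(abs(P[...,1]-T[1])<.087)]
    P=P[abs(P[:,2]-T[2]-.012)<.006]
    if len(P): print(cam,blob(P,T[0],T[1],.2,0,1),P[:,1].min(),P[:,1].max())
    if cam=='wrist':
        k=P[:,1]>T[1]+.03; 
        for y in (.04,.055,.07):
            q=P[abs(P[:,1]-T[1]-y)<.004,0]; print(y,(q.min()+q.max())/2-T[0])
```

```text
24.95 [ 0.3983 -0.284   0.1405] [[-0.0424, 0.9991, 0.0013], [0.9991, 0.0424, -0.0015], [-0.0015, 0.0012, -1.0]] 0.04902469370595487
wrist (20953, [394.9, -232.0, 48.4, 54.6, 92.3], np.float64(151.3)) -0.26005252415536784 -0.20392080607628776
0.04 -0.0028009687127986127
0.055 -0.0036328865259432352
0.07 -0.004130093057066686
side (815, [397.4, -296.6, 69.1, 140.2, 84.2], np.float64(150.5)) -0.3660415857476248 -0.22437576689783925
```

{"method": "move_arm", "body": {
  "plan": "0 0 0.03 0 0 0 0.045; 0 0 0.025 0 0 0 0.045; 0 0 0.01 0 0 0 0.045; 0 0 0.005 0 0 0 0.045; 0 0 0.004 0 0 0 0.045; 0 0 0.003 0 0 0 0.045; 0 0 0.003 0 0 0 0.045; 0 0 0 0 0 0 0.045; 0 0 0 0 0 0 0.045"
}}

```text
time_s: 26.18
position: [0.398, -0.284, 0.0596]
tool_rot: [[-0.042, 0.999, 0.0], [0.999, 0.042, -0.0], [-0.0, 0.0, -1.0]]
ft_force: [0.4, -0.1, -2.4]
grip_width: 0.049
gripper_force: 32.6
```

Going in freely, with no contact force yet.

{"method": "move_arm", "body": {
  "plan": "0 0 0.002 0 0 0 0.045; 0 0 0.0015 0 0 0 0.045; 0 0 0.0015 0 0 0 0.045; 0 0 0 0 0 0 0.045; 0 0 0 0 0 0 0.045"
}}

```text
time_s: 26.8
position: [0.398, -0.284, 0.0554]
tool_rot: [[-0.042, 0.999, 0.0], [0.999, 0.042, -0.001], [-0.001, 0.0, -1.0]]
ft_force: [-1.5, 2.6, 10.6]
grip_width: 0.0486
gripper_force: 35.8
```

{"method": "move_arm", "body": {
  "plan": "0 0 0.0008 0 0 0 0.045; 0 0 0 0 0 0 0.085; 0 0 0 0 0 0 0.085; 0 0 0 0 0 0 0.085; 0 0 0 0 0 0 0.085; 0 0 -0.015 0 0 0 0.085; 0 0 -0.04 0 0 0 0.085; 0 0 -0.05 0 0 0 0.085; 0 0 -0.05 0 0 0 0.085; 0 0 -0.04 0 0 0 0.085; 0 0 0 0 0 0 0.085; 0 0 0 0 0 0 0.085"
}}

```text
time_s: 28.3
position: [0.3976, -0.2836, 0.2478]
tool_rot: [[-0.042, 0.999, -0.001], [0.999, 0.042, 0.001], [0.001, -0.001, -1.0]]
ft_force: [-0.7, -0.2, -0.1]
grip_width: 0.0849
gripper_force: 0.0
```

Run:
```python
from m import *
s=env.observe(); T=s['position'];print(s['time_s'],np.round(T,4))
im,d,c=snap('wrist','w9.png'); W=cloud(d,c); W[W[...,0]>.46]=np.nan
print('roof',blob(W,.398,-.285,.12,.062,.075)); print('pad',blob(W,.398,-.285,.05,.05,.06))
P=W[(W[...,2]>.062)&(W[...,2]<.075)&(abs(W[...,1]+.285)<.1)]
A=np.c_[P[:,:2]-[.397,-.2845],np.ones(len(P))]; print('tilt',np.linalg.lstsq(A,P[:,2],rcond=None)[0])
```

```text
28.3 [ 0.3976 -0.2836  0.2478]
roof (7898, [396.6, -284.5, 48.1, 159.8, 92.4], np.float64(66.2))
pad (435, [396.5, -283.8, 29.3, 64.7, 2.4], np.float64(56.9))
tilt [-0.00028608  0.00119192  0.0662074 ]
```

View pics/w9.png

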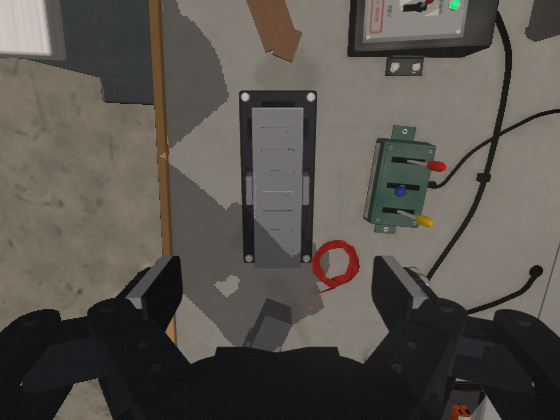

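The hood sits fully down at (278,188): the roof is level at about 66 mm (66.6 mm at the start), and both pads are sprung out, 64.7 mm across. That matches the closed state, so I'm handing in.

```bash
python3 -c "
from rig import env
print(env.close_job())"
```

```text
the job is handed in; nothing more can be done
None
```

The job is handed in at 28 s of the 72 s allowed: the locomotive lies upright in the cradle, and the cover is back fully down with both tabs sprung out (64.7 mm measured across the pads).

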